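# Box the finger plane and stack the totes turned about

### The job

Put the small brass plane away: stand it on its sole, flat on the floor of the blue tote, then pick up the grey tote, turn it end for end and set it on the blue one, so that its orange end is over the blue tote's plain end and it sits interlocked on the ledges rather than nesting down inside. Leave the blue tote standing upright on the bench, put the things down without dropping them, and leave the other things on the bench where they are.

Things in the scene. Friction and masses are not known exactly. Their poses are not given: they have to be found in the camera images.
- blue_tote: BLUE tote, the lower one. Open tapered stack-and-nest tote, 176 x 65 mm at the rim, 160 x 49 at the base, 66 high, walls and floor 3 thick, about 0.26 kg, loose. Origin: centre of its underside; x lengthwise towards its ORANGE end, z up. Inner floor 3 above the underside, 43 wide, 131 long; inside width 58 at the rim.
- grey_tote: Light GREY tote, empty, to go on top; same shape as the blue one. Open tapered stack-and-nest tote, 176 x 65 mm at the rim, 160 x 49 at the base, 66 high, walls and floor 3 thick, about 0.26 kg, loose. Origin: centre of its underside; x lengthwise towards its ORANGE end, z up. 
- grey_tote_grip (a point): where to take the grey tote: on its centre line, 53 mm above its underside. Over the middle 50 mm of its length both long sides carry vertical black grip pads, 46 to 66 above the underside, 66 across their outer faces: close across the width there, fingers outside.
- blue_tote_ledge (a point): middle of the blue tote at its ledges' height, 55 mm above its underside. One ledge is at the middle of the plain end, two in the corners of the orange end, reaching in to 70 from the centre. A tote turned end for end lands on them with its underside at this point, inside the rim with 4 play all round; pointing the same way, its notched base passes them and it nests about 28 above the blue underside.
- blue_tote_tag (a point): middle of the blue tote's orange end, 86 mm from its centre towards its +x and 56 above its underside
- grey_tote_tag (a point): middle of the grey tote's orange end, 86 mm from its centre towards its +x and 56 above its underside
- plane: Brass finger plane, about 0.24 kg: body 70 mm long (x), 34 wide (y), 18 high, on its sole. Wooden palm rest upright on its middle, 16 thick (x), 28 wide (y), 18 to 47 high. Origin: centre of the sole; z up. Fits lengthwise, either way round, on the tote's floor with 4.5 to spare each side; grip the rest across its 16 thickness so the fingers lie lengthwise in the tote.
- plane_grip (a point): point inside the palm rest, 41 mm above the sole, on the centre line: grasp at this height, so that fingertips stay above the brass body (18)
- file: file with brown handle, 195 long; leave alone
- rasp: rasp with light handle, 240 long; leave alone
- weight: grey tape-wrapped round weight, 84 across, 40 high; leave alone
- glue: glue jar, 52 across, 85 high; leave alone
- wedge: maple block 130 x 45 x 32; leave alone
- mallet: hammer lying down; leave alone
- scraper: flat steel scraper 110 x 60 x 4; leave alone
Things that resemble listed ones, but are neither listed nor needed, are in the scene too. Several things look just like the grey_tote: the one meant starts farthest to the robot's right.

How it is judged (in metres and radians):
On the way:
1. the plane stands flat on the floor of the blue tote, let go, with no tote on top yet (x of plane in the frame of blue_tote between -0.045 and 0.045 m and y of plane in the frame of blue_tote between -0.014 and 0.014 m and z of plane in the frame of blue_tote between 0 and 0.008 m and angle between plane's own z axis and vertical below 0.12 rad and angle between blue_tote's own z axis and vertical below 0.06 rad and height (world z) of blue_tote below 0.006 m and contact force between the fingers and plane below 0.3 N and not (z of grey_tote in the frame of blue_tote between 0.051 and 0.059 m and horizontal distance between grey_tote and blue_tote below 0.009 m and angle between the x axis of grey_tote and the x axis of blue_tote, either way round below 0.1 rad and x of grey_tote_tag in the frame of blue_tote below -0.06 m and angle between the z axis of grey_tote and the z axis of blue_tote, either way round below 0.05 rad)), for 0.2 s.
At the end, for the whole second after the job is handed in: Blue tote upright on the bench; plane on its sole on its floor (within 45 mm of centre lengthwise, 14 across); grey tote released, at rest on the ledges 51-59 mm above the blue underside, centred within 9 mm, level within 0.05 rad, in line within 0.1 rad, orange end over the blue plain end (x of plane in the frame of blue_tote between -0.045 and 0.045 m and y of plane in the frame of blue_tote between -0.014 and 0.014 m and z of plane in the frame of blue_tote between 0 and 0.008 m and angle between plane's own z axis and vertical below 0.12 rad and angle between blue_tote's own z axis and vertical below 0.06 rad and height (world z) of blue_tote below 0.006 m and z of grey_tote in the frame of blue_tote between 0.051 and 0.059 m and horizontal distance between grey_tote and blue_tote below 0.009 m and angle between the x axis of grey_tote and the x axis of blue_tote, either way round below 0.1 rad and x of grey_tote_tag in the frame of blue_tote below -0.06 m and angle between the z axis of grey_tote and the z axis of blue_tote, either way round below 0.05 rad and linear speed of each of grey_tote, blue_tote, plane below 0.02 m/s and contact force between the fingers and grey_tote below 0.3 N); the robot touches nothing.
It fails at once if a bystander (file, rasp, weight, glue, wedge, mallet, scraper) moved more than 40 mm (distance of any of file, rasp, weight, glue, wedge, mallet, scraper from where it was at the start of the episode above 0.04 m).
It fails at once if the plane is dropped (moves faster than 0.6 m/s, a fall of about 18 mm, with no finger on it) (linear speed of plane above 0.6 m/s and contact force between the fingers and plane below 0.3 N).
It fails at once if the grey tote is dropped (faster than 0.6 m/s with no finger on it) (linear speed of grey_tote above 0.6 m/s and contact force between the fingers and grey_tote below 0.3 N).
It also fails if it takes over 54 s, if anything falls off the work surface, if the arm or the gripper's body presses on something with over 40 N, if the wrist force passes 120 N, or if a joint passes its speed limit or range.

### The arm

A 6-joint arm with a two-finger parallel gripper is mounted at the origin on the work surface. World frame = base frame: x ahead of the robot, y to its left, z up, the work surface at z = 0. Lengths are in mm, angles in rad, forces in N, time in s.
With the tool pointing down it reaches from about 325 to 900 mm from the base axis. Payload 6.1 kg.
Tool frame: the origin (TCP) lies on the centre line of the jaws, within the pads' length; the fingertips stand tip_extent ahead of it and the grasp point (between the pads) lies 2 mm behind it (tip_extent is the distance from the TCP to the fingertips, in mm); z points along the fingers, y is the direction in which the jaws open and shut (so a half turn about z gives the same grasp; the last joint's range is limited). The gripper opens to 85 mm and grips with 20 to 120 N. Pads are 22 mm wide; open, the fingers measure 114 mm over their backs; the gripper's body (76 mm by 85 mm) begins 54 mm behind the grasp point. The pads swing forward as they close: fully open they stand 13 mm farther back than shut.
Start: joints at [1.206, 0.22, 1.526, -0, 1.395, -0.126], TCP at [147.834, 607.257, 248.3] pointing down, gripper open.
Joint ranges: [-2.98, 2.98], [-0.91, 2.08], [0.09, 2.57], [-1.24, 4.39], [0.2, 2.65], [-2.68, 2.68]. Speed limits (rad/s): [2.57, 2.57, 3.01, 3.14, 3.14, 3.14].

### API

Orientations are given as a unit quaternion [w, x, y, z].
In Python, from cell import * gives the robot as it stands.
- The arm moves only by the tool move_arm, never from a script. Its argument "commands" is a list of rows, each a list of 2 entries, a list of its own where there are three numbers: the shift along the tool's x, y, z in cm, then the turn, a rotation vector about the tool's x, y, z in degrees. A call has 1 to 12 rows; each row is the pose to reach, as a shift and turn from the pose commanded when the call began, along the tool's axes at that moment; what a row does not reach only later rows make up. A row lasts 1/10 s, in which the tool goes at most 50 mm and 8.59 degrees, less where a joint would pass 70% of its speed; a pose out of reach is approached as far as the arm can. A call with a gripper value outside its range is refused whole. "gripper" is the finger opening in cm, from 0 to 8.54, set as the call begins (left out, the last holds). The fingers move at their own pace and stop on an object; the grip force is fixed at half the most. Time passes only in rows, so rows that repeat a pose let the fingers close. It gives the time, the measured TCP pose, the force and the opening at its end, in the units of the state.
- read_state(): the state, without advancing time (a new reading comes with each control period).
- camera(name): name is "side" or "top"; returns a dict with "frame" (384x512x3 uint8, red, green, blue), "camera_matrix" (3x3 intrinsics, pixels), "rvec" (rotation vector, rad) and "tvec" (3), from world to camera coordinates, as OpenCV has them. Camera axes: x right, y down, z forward; pixel columns grow to the right and rows downward; lengths in mm; the calibration is good to about 2 mm. A picture is of the moment at which its call begins. There is no depth.
- hand_in(): hands the job in, once; it reports no verdict.
Trained networks look in the newest picture that a camera, given by its name, has taken for a name from the list of things; names that differ only in an ending like _2 or _b are one class to them, and where a whole thing is asked for, a point or a joint stands for the part that bears it (a point fixed in the world has none). Each returns a list of dicts, best first, with "confidence" (0 to 1); they miss things now and then, are a little off and sometimes report something else, mostly with a low value. They report only what shows in the picture. A call takes as long as a camera call. They do not tell look-alikes from the thing itself.
- recognise(camera, name): "location" ([x, y, z] in mm, in the coordinates of the camera as it stood for that picture, good to about 4 mm: the middle of the surface that is visible of it).
- masks_of(camera, name): "mask" (384x512 bool, what is visible of it).
- pinpoint(camera, name): "location" ([x, y, z] in mm, in the coordinates of the camera as it stood for that picture, good to about 4 mm: a listed point, or the origin of a listed thing).
The state is a dict: "clock": time; "joint_positions": joint angles; "qvel": joint speeds; "effort": joint torques, N m; "tcp_pos": TCP position; "tool_rot": TCP orientation; "contact_force": force on the tool from outside, world axes, zero at the start; "ft_torque": the same for the moment, N m; "width": finger opening in mm.
Only numpy, scipy, OpenCV 4.12 (cv2) and the standard library are available. Lean on these libraries where they do the work, as an engineer would, in place of code of your own. Each camera call takes 0.05 s, during which the arm holds its last target.

## Working session

There is one attempt and no reset: what is moved stays moved. The work goes in short steps, Python scripts to look and compute and a tool call to move; the robot and the scene stay as the last step left them, time stands still between calls to the robot, and variables do not carry over. Pictures are saved under pics/ and viewed, and the job is handed in when it is done.

Besides the shell and the picture viewer there is one more tool, called after "Call:" in YAML: its name, and indented under it one key for each argument. move_arm: Moves the arm, as the interface text tells. Its arguments: {"type":"object","properties":{"commands":{"type":"array","items":{"type":"array"}},"gripper":{"type":"number"}},"required":["commands"]}

```bash
ls; mkdir -p pics; cat > h.py <<'E'
from cell import *
import numpy as np, cv2
def snap(n,fn=None):
    c=camera(n)
    if fn: cv2.imwrite('pics/'+fn,cv2.cvtColor(c['frame'],cv2.COLOR_RGB2BGR))
    return c
def RT(c):
    R=cv2.Rodrigues(np.array(c['rvec'],float))[0]; return R,np.array(c['tvec'],float).ravel()
def w(c,p):
    R,t=RT(c); return R.T@(np.array(p)-t)
def proj(c,P):
    return cv2.projectPoints(np.array(P,float).reshape(-1,3),np.array(c['rvec'],float),np.array(c['tvec'],float),np.array(c['camera_matrix']),None)[0].reshape(-1,2)
def ray(c,px,z):
    R,t=RT(c);K=np.array(c['camera_matrix']);d=R.T@(np.linalg.inv(K)@np.array([px[0],px[1],1.]));o=-R.T@t
    return o+d*(z-o[2])/d[2]
E
python3 - <<'E'
from h import *
s=read_state();print({k:np.round(v,3) for k,v in s.items()})
for n in ['top','side']:
    c=snap(n,n+'0.png'); R,t=RT(c);print(n,-R.T@t)
    for nm in ['blue_tote','grey_tote','grey_tote_grip','blue_tote_ledge','blue_tote_tag','grey_tote_tag','plane','plane_grip']:
        for d in pinpoint(n,nm): 
            p=w(c,d['location']);print(nm,round(d['confidence'],2),p.round(0),proj(c,p).round(0))
E
```

```text
pics
{'clock': np.float64(0.0), 'joint_positions': array([ 1.206,  0.221,  1.528, -0.   ,  1.395, -0.126]), 'qvel': array([ 0.   ,  0.001,  0.002, -0.   ,  0.001,  0.001]), 'effort': array([ 2.0000e-03, -4.9689e+01, -3.8940e+01,  0.0000e+00,  1.1000e-02,
        0.0000e+00]), 'tcp_pos': array([147.652, 606.715, 247.188]), 'tool_rot': array([-0.   ,  0.119,  0.993, -0.001]), 'contact_force': array([-0.004, -0.123, -0.325]), 'ft_torque': array([ 0.023,  0.028, -0.036]), 'width': np.float64(85.44)}
top [ 310.29652962   25.5358457  1774.9874644 ]
blue_tote 0.64 [ 471. -239.   -3.] [[336. 194.]]
grey_tote 0.79 [237. 294.  -4.] [[190. 257.]]
grey_tote 0.77 [470. 186.   0.] [[221. 193.]]
grey_tote_grip 0.7 [240. 295.  52.] [[187. 256.]]
grey_tote_grip 0.58 [468. 190.  55.] [[218. 192.]]
grey_tote_grip 0.47 [432.  -1.   4.] [[272. 204.]]
blue_tote_ledge 0.8 [ 469. -243.   54.] [[340. 193.]]
blue_tote_tag 0.92 [ 387. -217.   55.] [[332. 216.]]
grey_tote_tag 0.88 [309. 342.  56.] [[174. 237.]]
plane 0.73 [523. -22.  -3.] [[277. 179.]]
plane 0.45 [467. 192.  58.] [[218. 192.]]
plane_grip 0.66 [
[... 165 characters left out ...]
829.3723234 ]
blue_tote 0.78 [ 473. -242.    7.] [[292. 243.]]
blue_tote 0.37 [468. 184.  54.] [[214. 163.]]
grey_tote 0.67 [233. 297.   2.] [[137. 183.]]
grey_tote 0.61 [468. 192.   2.] [[214. 176.]]
grey_tote_grip 0.87 [468. 186.  52.] [[213. 164.]]
grey_tote_grip 0.66 [234. 295.  55.] [[135. 169.]]
grey_tote_grip 0.21 [ 472. -242.   58.] [[293. 229.]]
blue_tote_ledge 0.68 [ 472. -244.   58.] [[293. 229.]]
blue_tote_tag 0.69 [ 388. -215.   58.] [[261. 235.]]
grey_tote_tag 0.93 [383. 197.  61.] [[189. 167.]]
grey_tote_tag 0.57 [312. 340.  59.] [[152. 156.]]
plane 0.79 [516. -21.   1.] [[260. 201.]]
plane_grip 0.63 [520. -21.  45.] [[261. 189.]]
plane_grip 0.22 [726. 342.   4.] [[253. 139.]]
```

```bash
python3 - <<'E'
import cv2
a=cv2.imread('pics/top0.png');b=cv2.imread('pics/side0.png')
cv2.imwrite('pics/t0b.png',cv2.resize(a[120:320,100:430],(792,480),interpolation=2))
cv2.imwrite('pics/s0b.png',cv2.resize(b[90:320,60:440],(791,479),interpolation=2))
cv2.imwrite('pics/tplane.png',cv2.resize(a[150:235,200:370],(800,400),interpolation=2))
E
```

```text
(no output)
```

View pics/t0b.png

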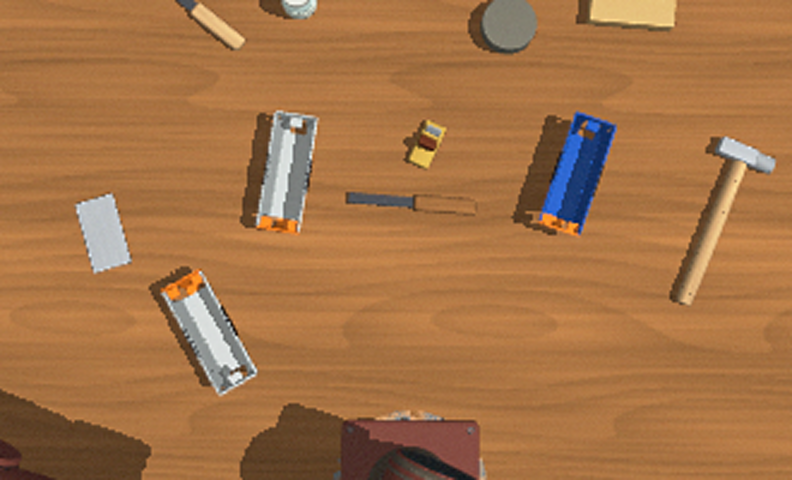

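View pics/s0b.png

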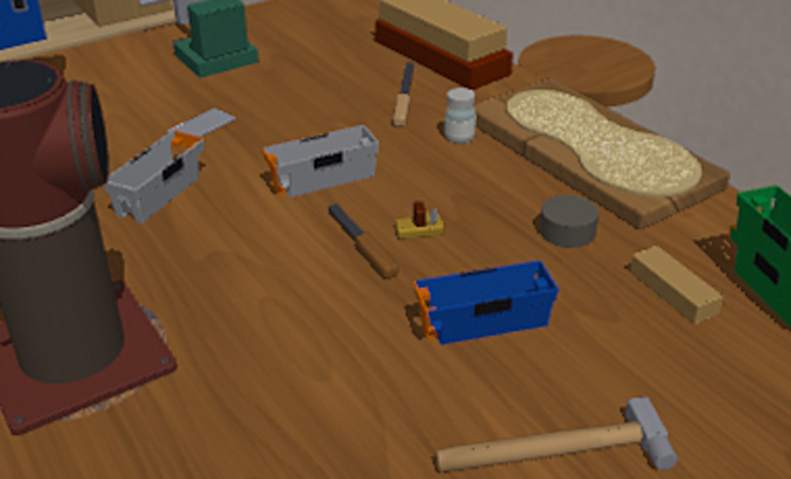

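View pics/tplane.png

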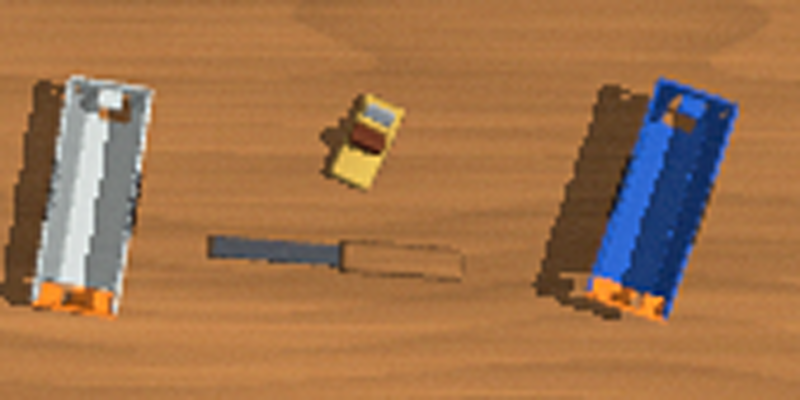

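Grey tote candidates are at top-view px (219,192), world y≈+187, and px (189,257), world y≈+295. The robot's right is −y, so the one at (219,192) is meant. I'll confirm it in a crop and fit the poses.

```bash
cat >> h.py <<'E'
from scipy.optimize import minimize
def boxpts(x0,x1,y,z): return [(x0,-y,z),(x0,y,z),(x1,-y,z),(x1,y,z)]
TOTE=[np.array(boxpts(-80,80,24.5,0)+boxpts(-88,88,32.5,66))]
PLANE=[np.array(boxpts(-35,35,17,0)+boxpts(-35,35,17,18)),np.array(boxpts(-8,8,14,18)+boxpts(-8,8,14,47))]
def render(c,model,x,y,yaw,z=0,S=8):
    im=np.zeros((384*S//1,512*S//1),np.uint8) if False else None
    cy,sy=np.cos(yaw),np.sin(yaw);R=np.array([[cy,-sy,0],[sy,cy,0],[0,0,1]])
    return [cv2.convexHull(proj(c,m@R.T+[x,y,z]).astype(np.float32)).reshape(-1,2) for m in model]
def fit(views,model,p0,z=0,S=6):
    rois=[]
    for c,m in views:
        ys,xs=np.where(m);a,b=max(xs.min()-6,0),max(ys.min()-6,0);sub=m[b:ys.max()+7,a:xs.max()+7].astype(np.uint8)
        rois.append((c,a,b,cv2.resize(sub,None,fx=S,fy=S,interpolation=0)))
    def cost(p):
        e=0
        for c,a,b,M in rois:
            im=np.zeros_like(M)
            for h in render(c,model,p[0],p[1],p[2]/50,z):
                q=((h-[a,b]+0.5)*S-0.5)
                cv2.fillConvexPoly(im,np.round(q*16).astype(np.int32),1,shift=4)
            e+=1-(im&M).sum()/max((im|M).sum(),1)
        return e
    best=None
    for d in (-4,0,4):
        s=np.array([p0[0],p0[1],p0[2]*50+d]);sim=np.vstack([s,s+[8,0,0],s+[0,8,0],s+[0,0,6]])
        r=minimize(cost,s,method='Nelder-Mead',options=dict(initial_simplex=sim,xatol=.05,fatol=1e-4,maxiter=150))
        if best is None or r.fun<best.fun: best=r
    return np.array([best.x[0],best.x[1],best.x[2]/50]),best.fun
def near(c,name,cam,px):
    bm=None
    for d in masks_of(cam,name):
        m=d['mask'];ys,xs=np.where(m)
        if len(xs)==0: continue
        dd=np.hypot(xs.mean()-px[0],ys.mean()-px[1])
        if dd<15 and (bm is None): bm=m; print(cam,name,round(d['confidence'],2),m.sum(),xs.min(),xs.max(),ys.min(),ys.max())
    return bm
def measure(items,cams=('top','side')):
    C={n:camera(n) for n in cams}
    out={}
    for name,model,g,z in items:
        vs=[]
        for n in cams:
            c=C[n];m=near(c,name,n,proj(c,[g[0],g[1],z+20])[0])
            if m is not None:
                vs.append((c,m));p,f=fit([(c,m)],model,g,z);print('  ',n,name,p[:2].round(1),np.degrees(p[2]).round(1),round(f,3))
        if len(vs)>1:
            p,f=fit(vs,model,g,z);print('  both',name,p[:2].round(1),np.degrees(p[2]).round(1),round(f,3))
        out[name]=p
    return C,out
E
python3 - <<'E'
from h import *
C,o=measure([('blue_tote',TOTE,(471,-240,2.85),0),('grey_tote',TOTE,(469,188,3.05),0),('plane',PLANE,(519,-22,-.5),0)])
vis=[]
for n,(x0,y0,x1,y1) in {'top':(190,140,360,240),'side':(180,130,330,260)}.items():
    f=cv2.cvtColor(C[n]['frame'],cv2.COLOR_RGB2BGR)[y0:y1,x0:x1];f=cv2.resize(f,None,fx=4,fy=4,interpolation=0)
    for nm,mod in (('blue_tote',TOTE),('grey_tote',TOTE),('plane',PLANE)):
        for h in render(C[n],mod,*o[nm]): cv2.polylines(f,[((h-[x0,y0]+.5)*4).astype(np.int32)],True,(0,255,0),1)
    cv2.imwrite(f'pics/fit_{n}.png',f)
E
```

```text
side blue_tote 0.79 2033 259 327 215 254
   side blue_tote [ 473.8 -241.5] 160.9 0.04
top grey_tote 0.87 903 207 231 167 216
   top grey_tote [470.7 186.3] 171.5 0.067
side grey_tote 0.72 1307 187 241 149 183
   side grey_tote [473.3 190.7] 172.2 0.043
  both grey_tote [471.3 187. ] 171.5 0.14
top plane 0.69 192 270 285 170 189
   top plane [520.  -21.5] -25.9 0.077
side plane 0.76 229 250 272 188 203
   side plane [523.6 -15.7] -25.5 0.24
  both plane [520.2 -21.4] -26.3 0.352
```

View pics/fit_top.png

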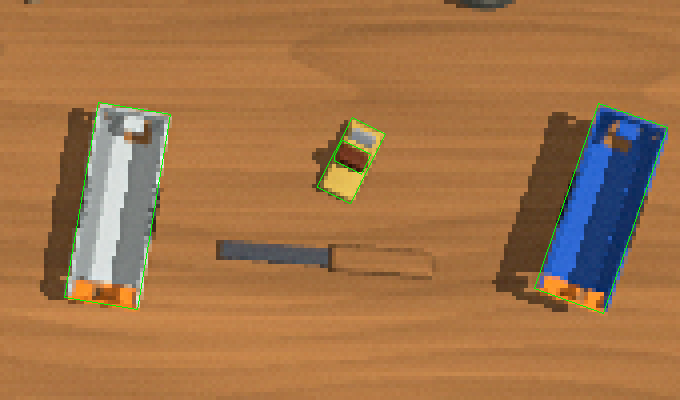

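View pics/fit_side.png

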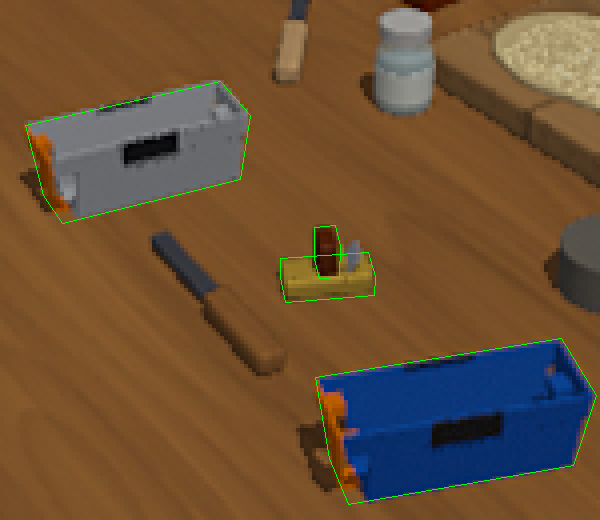

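```bash
cat >> h.py <<'E'
from scipy.spatial.transform import Rotation as Rn
def plan(x,y,z,yang,s=None):
    """tool down, tool-y axis at world angle yang (deg)"""
    s=s or read_state();q=s['tool_rot'];R0=Rn.from_quat([q[1],q[2],q[3],q[0]])
    a=np.radians(yang);yv=np.array([np.cos(a),np.sin(a),0]);zv=np.array([0,0,-1.]);xv=np.cross(yv,zv)
    R1=Rn.from_matrix(np.column_stack([xv,yv,zv]))
    sh=R0.inv().apply(np.array([x,y,z])-s['tcp_pos'])/10;tu=(R0.inv()*R1).as_rotvec(degrees=True)
    yy=R0.as_matrix()[:,1]
    print('t',round(float(s['clock']),2),'tcp',np.round(s['tcp_pos'],1),'yang',np.degrees(np.arctan2(yy[1],yy[0])).round(1),'w',round(float(s['width']),1),'F',np.round(s['contact_force'],1))
    print('shift',sh.round(2),'turn',tu.round(1))
E
python3 - <<'E'
from h import *
import cell; print([k for k in dir(cell) if not k.startswith('__')]); print(getattr(cell,'tip_extent',None))
plan(520,-21.4,160,-26.3)
E
```

```text
['Unreachable', 'camera', 'hand_in', 'masks_of', 'pinpoint', 'read_state', 'recognise', 'tip_extent']
17.0
t 1.3 tcp [147.8 607.2 248.3] yang 76.3 w 85.5 F [-0.9 -0.7  0.4]
shift [-51.03 -52.28   8.83] turn [ -0.    0.  102.6]
```

Call:
move_arm:
  commands:
    - [[-4, -4, 1], [0, 0, 8]]
    - [[-8, -8, 2], [0, 0, 16]]
    - [[-12, -12, 3], [0, 0, 24]]
    - [[-15.5, -15.5, 4], [0, 0, 32]]
    - [[-19, -19, 5], [0, 0, 40]]
    - [[-22.5, -22.5, 6], [0, 0, 48]]
    - [[-26, -26, 7], [0, 0, 56]]
    - [[-29.5, -29.5, 7], [0, 0, 64]]
    - [[-33, -33, 7], [0, 0, 72]]
    - [[-36.5, -36.5, 7], [0, 0, 80]]
    - [[-40, -40, 7], [0, 0, 88]]
    - [[-43, -43.5, 7], [0, 0, 96]]
  gripper: 5.5

```text
clock: 2.5
tcp_pos: [455.2, 96.8, 178.8]
tool_rot: [0.0, 0.819, 0.573, 0.001]
contact_force: [0.8, 0.8, -0.3]
width: 54.8
```

```bash
python3 - <<'E'
from h import *
plan(520,-21.4,110,-26.3)
E
```

```text
t 2.5 tcp [455.2  96.8 178.8] yang -20.0 w 54.8 F [ 0.8  0.8 -0.3]
shift [-8.89 10.12  6.89] turn [ 0.1 -0.   6.3]
```

Call:
move_arm:
  commands:
    - [[-3, 3.4, 2], [0, 0, 2]]
    - [[-6, 6.8, 4], [0, 0, 4]]
    - [[-8, 9, 6], [0, 0, 6.3]]
    - [[-8.9, 10.1, 6.9], [0, 0, 6.3]]
    - [[-8.9, 10.1, 6.9], [0, 0, 6.3]]
    - [[-8.9, 10.1, 6.9], [0, 0, 6.3]]

```text
clock: 3.1
tcp_pos: [519.1, -19.0, 109.3]
tool_rot: [-0.0, 0.848, 0.53, -0.0]
contact_force: [-0.3, 0.2, 0.2]
width: 55.0
```

```bash
python3 - <<'E'
from h import *
C={n:camera(n) for n in ('top','side')}
f=cv2.cvtColor(C['side']['frame'],cv2.COLOR_RGB2BGR)[150:250,190:330];cv2.imwrite('pics/s1.png',cv2.resize(f,None,fx=5,fy=5,interpolation=2))
plan(520,-21.4,39,-26.3)
m=near(C['top'],'blue_tote','top',(336,194))
if m is not None: print(fit([(C['top'],m)],TOTE,(471,-240,2.81)))
m=near(C['side'],'blue_tote','side',(292,237))
if m is not None: print(fit([(C['side'],m)],TOTE,(471,-240,2.81)))
s=read_state()['tcp_pos'];print(proj(C['side'],[s+[0,0,0],s-[0,0,17]]),proj(C['side'],[[520,-21.4,47],[520,-21.4,18]]))
E
```

```text
t 3.2 tcp [519.4 -18.3 110.1] yang -25.9 w 55.2 F [-0.1 -0.3  0.8]
shift [-0.26  0.18  7.11] turn [ 0.  -0.   0.4]
top blue_tote 0.64 863 326 356 167 216
(array([ 473.16105078, -243.45579199,    2.80670198]), np.float64(0.09534862958664403))
side blue_tote 0.6 2019 259 327 215 254
(array([ 473.64347909, -241.40522565,    2.79963054]), np.float64(0.04684094421621332))
[[260.60483297 170.77827499]
 [260.59454249 175.56698863]] [[261.275938   188.6948221 ]
 [261.25127352 196.43270456]]
```

View pics/s1.png

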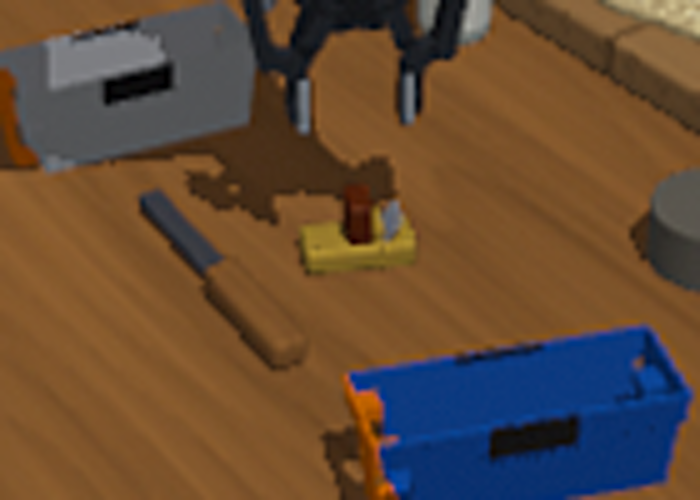

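```bash
python3 - <<'E'
import cv2,numpy as np
a=cv2.imread('pics/top0.png')[165:195,262:292];b=cv2.imread('pics/side0.png')[182:208,245:277]
cv2.imwrite('pics/pl.png',np.hstack([cv2.resize(a,(400,400),interpolation=0),cv2.resize(b,(400,325),interpolation=0).copy() if False else cv2.copyMakeBorder(cv2.resize(b,(400,325),interpolation=0),0,75,0,0,0)]))
E
```

```text
(no output)
```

View pics/pl.png

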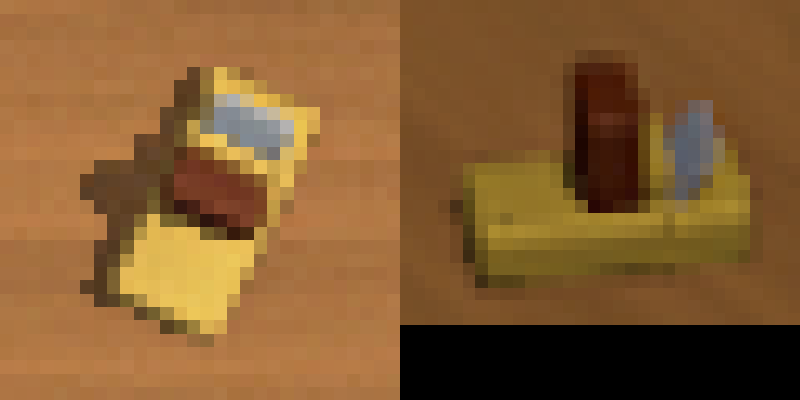

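Call:
move_arm:
  commands:
    - [[-0.26, 0.18, 1.5], [0, 0, 0.4]]
    - [[-0.26, 0.18, 3], [0, 0, 0.4]]
    - [[-0.26, 0.18, 4.5], [0, 0, 0.4]]
    - [[-0.26, 0.18, 5.6], [0, 0, 0.4]]
    - [[-0.26, 0.18, 6.15], [0, 0, 0.4]]
    - [[-0.26, 0.18, 6.15], [0, 0, 0.4]]
    - [[-0.26, 0.18, 6.15], [0, 0, 0.4]]

```text
clock: 4.0
tcp_pos: [520.0, -22.3, 47.8]
tool_rot: [0.0, 0.85, 0.527, 0.0]
contact_force: [0.7, -0.1, 0.1]
width: 55.1
```

```bash
python3 - <<'E'
from h import *
C=camera('side');f=cv2.cvtColor(C['frame'],cv2.COLOR_RGB2BGR)[165:215,230:300];cv2.imwrite('pics/s2.png',cv2.resize(f,None,fx=10,fy=10,interpolation=2))
plan(520,-21.4,48.5,-26.3)
E
```

```text
t 4.05 tcp [520.3 -22.3  48.3] yang -26.4 w 54.9 F [ 0.3 -0.2  0.5]
shift [ 0.07 -0.07 -0.02] turn [ 0.1 -0.  -0.1]
```

View pics/s2.png

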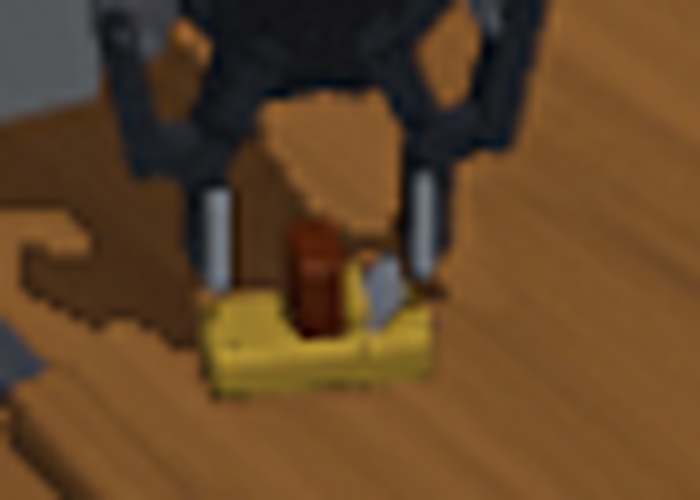

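Call:
move_arm:
  commands:
    - [[0, 0, -0.4], [0, 0, 0]]
    - [[0, 0, -0.4], [0, 0, 0]]
    - [[0, 0, -0.4], [0, 0, 0]]
    - [[0, 0, -0.4], [0, 0, 0]]
    - [[0, 0, -0.4], [0, 0, 0]]
    - [[0, 0, -0.4], [0, 0, 0]]
    - [[0, 0, -0.4], [0, 0, 0]]
    - [[0, 0, -0.4], [0, 0, 0]]
  gripper: 0.5

```text
clock: 4.85
tcp_pos: [520.7, -22.3, 53.0]
tool_rot: [0.001, 0.85, 0.527, 0.001]
contact_force: [-1.3, 0.3, 4.4]
width: 14.2
```

```bash
python3 - <<'E'
from h import *
C=camera('side');f=cv2.cvtColor(C['frame'],cv2.COLOR_RGB2BGR)[165:215,230:300];cv2.imwrite('pics/s3.png',cv2.resize(f,None,fx=10,fy=10,interpolation=2))
plan(520,-21.4,52,-26.3)
E
```

```text
t 4.9 tcp [520.6 -22.3  52.9] yang -26.4 w 14.0 F [-2.1  0.7  6.2]
shift [ 0.05 -0.1   0.09] turn [ 0.1 -0.  -0.1]
```

View pics/s3.png

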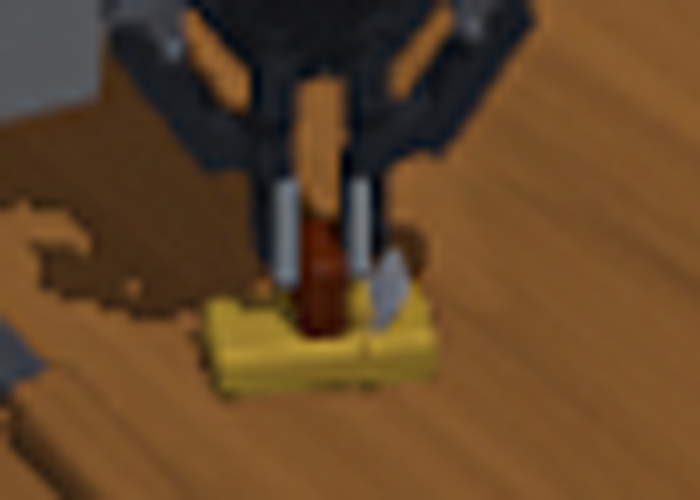

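Call:
move_arm:
  commands:
    - [[0, 0, -0.3], [0, 0, 0]]
    - [[0, 0, -1], [0, 0, 0]]
    - [[0, 0, -2.5], [0, 0, 0]]
    - [[0, 0, -4.5], [0, 0, 0]]
    - [[0, 0, -6.5], [0, 0, 0]]
    - [[0, 0, -8.5], [0, 0, 0]]
    - [[0, 0, -9.7], [0, 0, 0]]
    - [[0, 0, -10], [0, 0, 0]]
    - [[0, 0, -10], [0, 0, 0]]

```text
clock: 5.8
tcp_pos: [519.9, -22.2, 152.2]
tool_rot: [0.0, 0.85, 0.527, 0.0]
contact_force: [0.0, 0.2, -2.7]
width: 14.3
```

```bash
python3 - <<'E'
from h import *
C=camera('side');f=cv2.cvtColor(C['frame'],cv2.COLOR_RGB2BGR)[125:215,210:300];cv2.imwrite('pics/s4.png',cv2.resize(f,None,fx=6,fy=6,interpolation=2))
plan(473,-243,153,-19.2)
E
```

```text
t 5.85 tcp [519.4 -22.1 151.3] yang -26.4 w 13.9 F [-0.2  0.1 -2.7]
shift [-21.85   5.66  -0.17] turn [-0.   0.  -7.2]
```

View pics/s4.png

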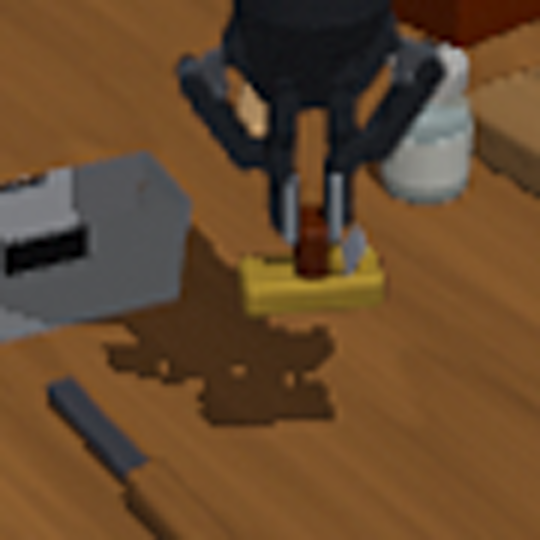

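Call:
move_arm:
  commands:
    - [[-1, 0.3, 0], [0, 0, -0.5]]
    - [[-3, 0.8, 0], [0, 0, -1]]
    - [[-6, 1.5, 0], [0, 0, -2]]
    - [[-9, 2.3, -0.1], [0, 0, -3]]
    - [[-12, 3.1, -0.1], [0, 0, -4]]
    - [[-15, 3.9, -0.1], [0, 0, -5]]
    - [[-18, 4.7, -0.2], [0, 0, -6]]
    - [[-20.3, 5.3, -0.2], [0, 0, -6.8]]
    - [[-21.5, 5.6, -0.2], [0, 0, -7.2]]
    - [[-21.85, 5.65, -0.2], [0, 0, -7.2]]
    - [[-21.85, 5.65, -0.2], [0, 0, -7.2]]
    - [[-21.85, 5.65, -0.2], [0, 0, -7.2]]

```text
clock: 7.05
tcp_pos: [473.3, -242.1, 153.4]
tool_rot: [-0.001, 0.815, 0.58, 0.0]
contact_force: [0.7, 0.6, -2.0]
width: 14.3
```

```bash
python3 - <<'E'
from h import *
plan(473,-243,60,-19.2)
s=read_state()['tcp_pos']
C=camera('side');f=cv2.cvtColor(C['frame'],cv2.COLOR_RGB2BGR)
m=near(C,'plane','side',proj(C,s-[0,0,30])[0])
m2=near(C,'blue_tote','side',(292,237))
if m is not None: print(fit([(C,m)],PLANE[:1]+PLANE[1:],(s[0],s[1],-.335),z=s[2]-52.9),proj(C,s-[0,0,52.9]))
f=f[160:270,240:350].copy();f=cv2.resize(f,None,fx=5,fy=5,interpolation=2)
for h in render(C,PLANE,s[0],s[1],np.radians(-19.2),s[2]-52.9): cv2.polylines(f,[((h-[240,160]+.5)*5).astype(np.int32)],True,(0,255,0),1)
for h in render(C,TOTE,473,-243,np.radians(160.8),0): cv2.polylines(f,[((h-[240,160]+.5)*5).astype(np.int32)],True,(0,255,0),1)
cv2.imwrite('pics/s5.png',f)
E
```

```text
t 7.05 tcp [ 473.3 -242.1  153.4] yang -19.2 w 14.3 F [ 0.7  0.6 -2. ]
shift [-0.1   0.01  9.34] turn [-0. -0.  0.]
side plane 0.62 349 281 307 199 219
(array([ 4.79493367e+02, -2.39848356e+02, -2.42856635e-01]), np.float64(0.22077033165328852)) [[293.72304803 215.97098497]]
```

View pics/s5.png

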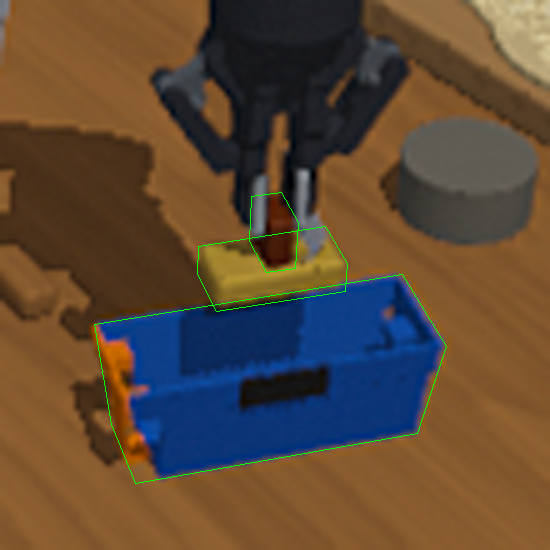

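Call:
move_arm:
  commands:
    - [[-0.1, 0, 1], [0, 0, 0]]
    - [[-0.1, 0, 2.5], [0, 0, 0]]
    - [[-0.1, 0, 4], [0, 0, 0]]
    - [[-0.1, 0, 5.5], [0, 0, 0]]
    - [[-0.1, 0, 7], [0, 0, 0]]
    - [[-0.1, 0, 8], [0, 0, 0]]
    - [[-0.1, 0, 8.7], [0, 0, 0]]
    - [[-0.1, 0, 9], [0, 0, 0]]
    - [[-0.1, 0, 9], [0, 0, 0]]
    - [[-0.1, 0, 9], [0, 0, 0]]

```text
clock: 8.2
tcp_pos: [473.5, -244.3, 64.4]
tool_rot: [0.001, 0.815, 0.579, 0.0]
contact_force: [-0.4, -0.5, -2.1]
width: 14.4
```

```bash
python3 - <<'E'
from h import *
plan(473,-243,56,-19.2)
C=camera('side');f=cv2.cvtColor(C['frame'],cv2.COLOR_RGB2BGR)
f=f[160:270,240:350].copy();f=cv2.resize(f,None,fx=5,fy=5,interpolation=2)
for h in render(C,TOTE,473,-243,np.radians(160.8),0): cv2.polylines(f,[((h-[240,160]+.5)*5).astype(np.int32)],True,(0,255,0),1)
cv2.imwrite('pics/s6.png',f)
E
```

```text
t 8.2 tcp [ 473.5 -244.3   64.4] yang -19.2 w 14.4 F [-0.4 -0.5 -2.1]
shift [ 0.11 -0.09  0.84] turn [0.1 0.  0. ]
```

View pics/s6.png

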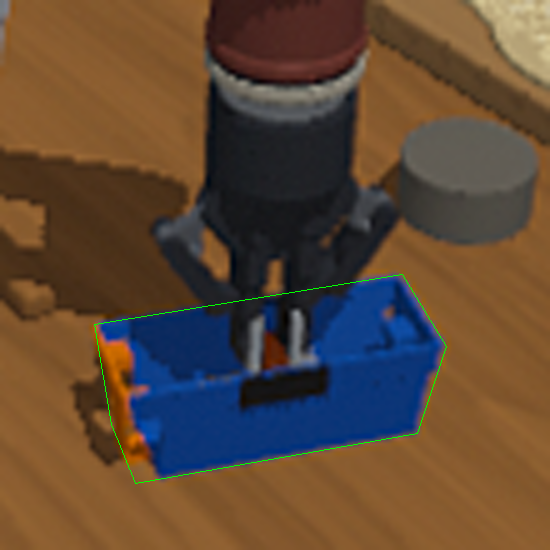

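Call:
move_arm:
  commands:
    - [[0.05, 0, 0.3], [0, 0, 0]]
    - [[0.1, 0, 0.6], [0, 0, 0]]
    - [[0.1, 0, 0.8], [0, 0, 0]]
    - [[0.1, 0, 0.85], [0, 0, 0]]
    - [[0.1, 0, 0.85], [0, 0, 0]]

```text
clock: 8.75
tcp_pos: [473.3, -243.0, 56.1]
tool_rot: [-0.0, 0.815, 0.579, -0.0]
contact_force: [-3.9, 2.3, 5.9]
width: 14.1
```

Call:
move_arm:
  commands:
    - [[0, 0, 0], [0, 0, 0]]
    - [[0, 0, 0], [0, 0, 0]]
    - [[0, 0, 0], [0, 0, 0]]
    - [[0, 0, 0], [0, 0, 0]]
    - [[0, 0, -0.3], [0, 0, 0]]
    - [[0, 0, -1], [0, 0, 0]]
    - [[0, 0, -2.5], [0, 0, 0]]
    - [[0, 0, -5], [0, 0, 0]]
    - [[0, 0, -8], [0, 0, 0]]
    - [[0, 0, -11.5], [0, 0, 0]]
    - [[0, 0, -15], [0, 0, 0]]
  gripper: 2.4

```text
clock: 9.85
tcp_pos: [473.3, -243.0, 208.0]
tool_rot: [0.0, 0.815, 0.579, 0.0]
contact_force: [0.6, -0.6, -0.3]
width: 24.0
```

```bash
python3 - <<'E'
from h import *
plan(471,187,165,81.5)
for n,(x0,y0) in {'side':(240,180),'top':(300,140)}.items():
    C=camera(n);f=cv2.cvtColor(C['frame'],cv2.COLOR_RGB2BGR)
    f=f[y0:y0+90,x0:x0+100].copy();cv2.imwrite(f'pics/{n}7.png',cv2.resize(f,None,fx=6,fy=6,interpolation=2))
E
```

```text
t 9.85 tcp [ 473.3 -243.   208. ] yang -19.2 w 24.0 F [ 0.6 -0.6 -0.3]
shift [ 40.54 -14.35   4.27] turn [ 0.000e+00  1.000e-01 -1.007e+02]
```

View pics/side7.png

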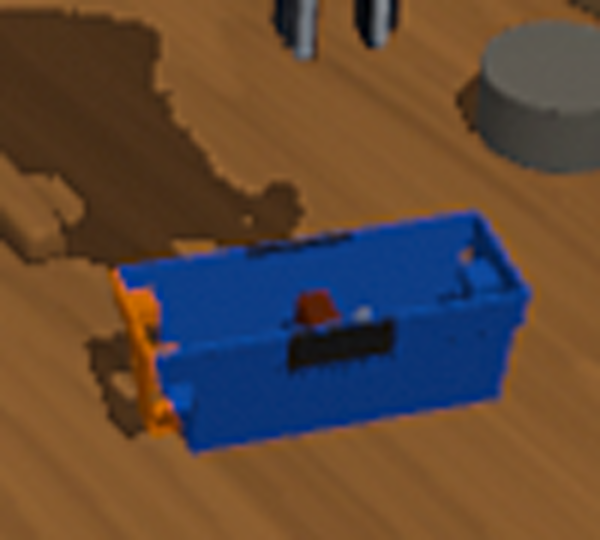

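View pics/top7.png

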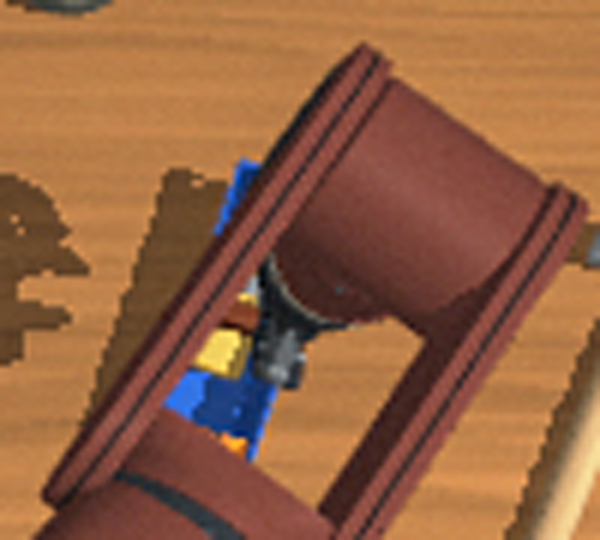

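Call:
move_arm:
  commands:
    - [[2, -0.7, 0], [0, 0, -8.4]]
    - [[6, -2.1, 0], [0, 0, -16.8]]
    - [[10, -3.5, 0], [0, 0, -25.2]]
    - [[14, -5, 0.5], [0, 0, -33.6]]
    - [[18, -6.4, 1], [0, 0, -42]]
    - [[22, -7.8, 1.5], [0, 0, -50.4]]
    - [[26, -9.2, 2], [0, 0, -58.8]]
    - [[30, -10.6, 2.5], [0, 0, -67.2]]
    - [[34, -12, 3], [0, 0, -75.6]]
    - [[38, -13.4, 3.5], [0, 0, -84]]
    - [[39.8, -14.1, 4], [0, 0, -92.4]]
    - [[40.5, -14.35, 4.2], [0, 0, -100.7]]
  gripper: 8.5

```text
clock: 11.15
tcp_pos: [470.0, 188.8, 163.2]
tool_rot: [-0.0, 0.07, 0.998, 0.0]
contact_force: [-0.1, -0.7, 0.4]
width: 84.9
```

```bash
python3 - <<'E'
from h import *
C,o=measure([('blue_tote',TOTE,(473,-243,2.81),0)])
c=C['side'];m=near(c,'grey_tote','side',proj(c,[471,187,30])[0])
if m is not None: print(fit([(c,m)],TOTE,(471,187,3.0)))
c=C['top'];m=near(c,'plane','top',proj(c,[473,-243,30])[0])
if m is not None: print(fit([(c,m)],PLANE,(473,-243,-.335),z=3))
for nm in('plane','plane_grip'):
  for n in('top','side'):
    for d in pinpoint(n,nm): print(nm,n,round(d['confidence'],2),w(C[n],d['location']).round())
x0,y0=300,145
f=cv2.cvtColor(C['top']['frame'],cv2.COLOR_RGB2BGR)[y0:y0+90,x0:x0+80];f=cv2.resize(f,None,fx=6,fy=6,interpolation=2)
for h in render(c,PLANE,473,-243,np.radians(-19.2),3)+render(c,TOTE,*o['blue_tote']): cv2.polylines(f,[((h-[x0,y0]+.5)*6).astype(np.int32)],True,(0,255,0),1)
cv2.imwrite('pics/t8.png',f)
x0,y0=160,80
c=C['side'];f=cv2.cvtColor(c['frame'],cv2.COLOR_RGB2BGR)[y0:y0+120,x0:x0+120];cv2.imwrite('pics/s8.png',cv2.resize(f,None,fx=5,fy=5,interpolation=2))
plan(471,187,90,81.5)
E
```

```text
top blue_tote 0.59 617 325 356 168 217
   top blue_tote [ 471.8 -244. ] 160.8 0.332
side blue_tote 0.62 2044 259 327 214 254
   side blue_tote [ 474.  -241.1] 161.8 0.054
  both blue_tote [ 472.3 -242.8] 160.7 0.401
side grey_tote 0.6 1292 187 241 151 182
(array([473.47341506, 191.36703001,   2.96214934]), np.float64(0.0472974372785846))
top plane 0.76 193 331 344 183 202
(array([ 4.73675743e+02, -2.42888978e+02, -3.42723002e-01]), np.float64(0.09977110542614787))
plane top 0.5 [ 475. -241.    2.]
plane side 0.56 [ 472. -240.    6.]
plane_grip top 0.44 [ 472. -242.   44.]
plane_grip top 0.41 [740. 176.   4.]
plane_grip side 0.59 [ 474. -243.   45.]
t 11.65 tcp [471.1 186.  163.5] yang 81.4 w 84.7 F [1.6 0.4 0.2]
shift [0.03 0.1  7.35] turn [ 0.   0.  -0.1]
```

View pics/t8.png

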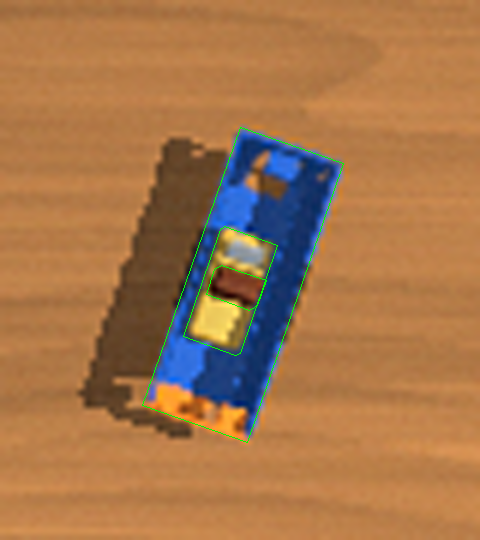

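View pics/s8.png

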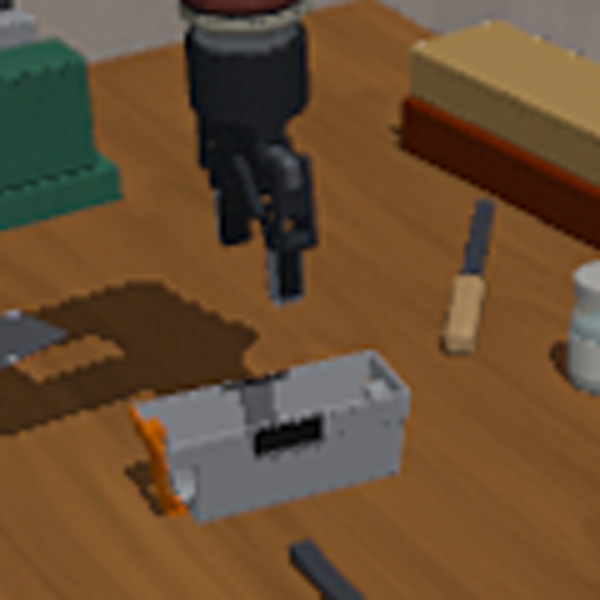

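Call:
move_arm:
  commands:
    - [[0, 0.1, 1.5], [0, 0, 0]]
    - [[0, 0.1, 4], [0, 0, 0]]
    - [[0, 0.1, 6], [0, 0, 0]]
    - [[0, 0.1, 8], [0, 0, 0]]
    - [[0, 0.1, 9.7], [0, 0, 0]]
    - [[0, 0.1, 10.7], [0, 0, 0]]
    - [[0, 0.1, 11.2], [0, 0, 0]]
    - [[0, 0.1, 11.25], [0, 0, 0]]
    - [[0, 0.1, 11.25], [0, 0, 0]]

```text
clock: 12.55
tcp_pos: [471.6, 187.7, 51.5]
tool_rot: [0.001, 0.074, 0.997, 0.0]
contact_force: [-0.1, 0.3, 0.2]
width: 85.0
```

```bash
python3 - <<'E'
from h import *
plan(471,187,51,81.5)
x0,y0=160,100
c=camera('side');f=cv2.cvtColor(c['frame'],cv2.COLOR_RGB2BGR)[y0:y0+100,x0:x0+120];cv2.imwrite('pics/s9.png',cv2.resize(f,None,fx=5,fy=5,interpolation=2))
E
```

```text
t 12.55 tcp [471.6 187.7  51.5] yang 81.5 w 85.0 F [-0.1  0.3  0.2]
shift [ 0.05 -0.08  0.05] turn [0.  0.1 0. ]
```

View pics/s9.png

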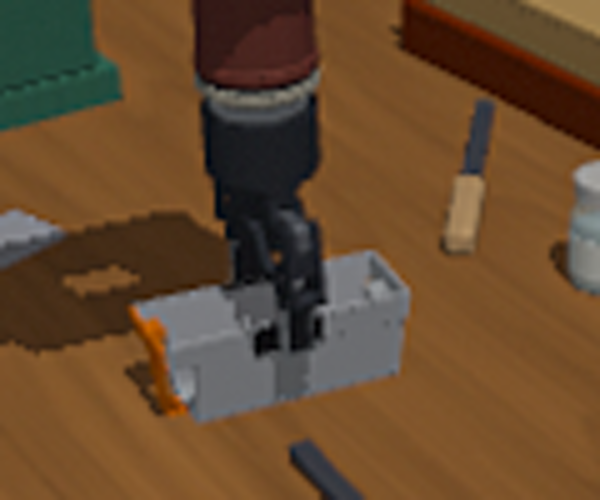

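Call:
move_arm:
  commands:
    - [[0, 0, 0], [0, 0, 0]]
    - [[0, 0, 0], [0, 0, 0]]
    - [[0, 0, 0], [0, 0, 0]]
    - [[0, 0, 0], [0, 0, 0]]
    - [[0, 0, 0], [0, 0, 0]]
    - [[0, 0, 0], [0, 0, 0]]
  gripper: 5.5

```text
clock: 13.2
tcp_pos: [471.9, 187.7, 52.0]
tool_rot: [0.001, 0.074, 0.997, 0.0]
contact_force: [-1.1, -1.2, 5.4]
width: 64.8
```

Call:
move_arm:
  commands:
    - [[0, 0, -0.3], [0, 0, 0]]
    - [[0, 0, -1], [0, 0, 0]]
    - [[0, 0, -2.5], [0, 0, 0]]
    - [[0, 0, -4.5], [0, 0, 0]]
    - [[0, 0, -7], [0, 0, 0]]
    - [[0, 0, -9.5], [0, 0, 0]]
    - [[0, 0, -12], [0, 0, 0]]
    - [[0, 0, -13.5], [0, 0, 0]]
    - [[0, 0, -14], [0, 0, 0]]
    - [[0, 0, -14], [0, 0, 0]]

```text
clock: 14.2
tcp_pos: [471.1, 187.7, 191.1]
tool_rot: [0.0, 0.074, 0.997, 0.0]
contact_force: [-0.3, 0.4, -1.6]
width: 65.1
```

```bash
python3 - <<'E'
from h import *
plan(472.5,-243.3,191,-109.2)
s=read_state()['tcp_pos']
x0,y0=130,60
c=camera('side');f=cv2.cvtColor(c['frame'],cv2.COLOR_RGB2BGR)[y0:y0+120,x0:x0+140];f=cv2.resize(f,None,fx=5,fy=5,interpolation=2)
for h in render(c,TOTE,s[0],s[1],np.radians(171.5),s[2]-51.5): cv2.polylines(f,[((h-[x0,y0]+.5)*5).astype(np.int32)],True,(0,255,0),1)
m=near(c,'grey_tote','side',proj(c,s-[0,0,30])[0])
if m is not None: print(s,fit([(c,m)],TOTE,(s[0],s[1],2.99),z=s[2]-51.5))
cv2.imwrite('pics/s10.png',f)
E
```

```text
t 14.2 tcp [471.1 187.7 191.1] yang 81.5 w 65.1 F [-0.3  0.4 -1.6]
shift [ -6.49 -42.61  -0.  ] turn [-1.000e-01  0.000e+00 -1.693e+02]
side grey_tote 0.91 1353 181 241 113 147
[471.11162701 187.67888479 191.05215164] (array([472.08517119, 190.32344315,   2.99949309]), np.float64(0.1278266331658291))
```

View pics/s10.png

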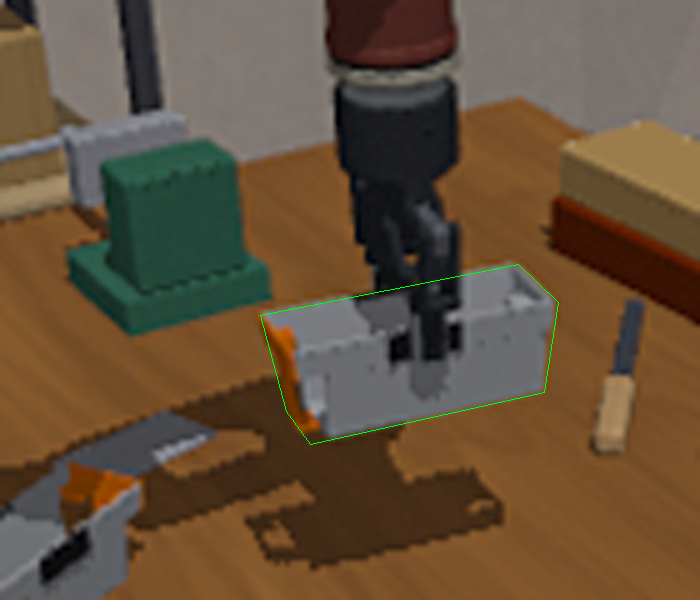

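Call:
move_arm:
  commands:
    - [[-0.1, -0.7, 0], [0, 0, 4]]
    - [[-0.3, -2, 0], [0, 0, 12]]
    - [[-0.6, -4, 0], [0, 0, 20]]
    - [[-0.9, -6, 0], [0, 0, 28]]
    - [[-1.2, -8, 0], [0, 0, 36]]
    - [[-1.5, -10, 0], [0, 0, 44]]
    - [[-1.8, -12, 0], [0, 0, 52]]
    - [[-2.1, -14, 0], [0, 0, 60]]
    - [[-2.4, -16, 0], [0, 0, 68]]
    - [[-2.7, -18, 0], [0, 0, 76]]
    - [[-3, -20, 0], [0, 0, 84]]
    - [[-3.3, -22, 0], [0, 0, 92]]

```text
clock: 15.5
tcp_pos: [470.2, -35.5, 189.1]
tool_rot: [-0.001, 0.771, 0.637, -0.001]
contact_force: [0.2, 0.1, -2.4]
width: 65.1
```

```bash
python3 - <<'E'
from h import *
plan(472.5,-243.3,191,-109.2)
E
```

```text
t 15.5 tcp [470.2 -35.5 189.1] yang -10.8 w 65.1 F [ 0.2  0.1 -2.4]
shift [-20.37   4.13  -0.21] turn [-0.1  0.1 98.4]
```

Call:
move_arm:
  commands:
    - [[-2, 0.4, 0], [0, 0, 8]]
    - [[-4, 0.8, 0], [0, 0, 16]]
    - [[-6, 1.2, 0], [0, 0, 24]]
    - [[-8, 1.6, 0], [0, 0, 32]]
    - [[-10, 2, 0], [0, 0, 40]]
    - [[-12, 2.4, 0], [0, 0, 48]]
    - [[-14, 2.8, -0.1], [0, 0, 56]]
    - [[-16, 3.2, -0.1], [0, 0, 64]]
    - [[-18, 3.6, -0.2], [0, 0, 72]]
    - [[-19.5, 3.9, -0.2], [0, 0, 80]]
    - [[-20.2, 4.1, -0.2], [0, 0, 88]]
    - [[-20.4, 4.1, -0.2], [0, 0, 94]]

```text
clock: 16.7
tcp_pos: [473.5, -243.4, 190.9]
tool_rot: [-0.001, 0.992, -0.129, -0.001]
contact_force: [0.1, 0.2, -1.0]
width: 65.1
```

```bash
python3 - <<'E'
from h import *
plan(472.5,-243.3,135,-109.2)
E
```

```text
t 16.7 tcp [ 473.5 -243.4  190.9] yang -104.9 w 65.1 F [ 0.1  0.2 -1. ]
shift [-0.09  0.02  5.59] turn [-0.   0.2  4.3]
```

Call:
move_arm:
  commands:
    - [[-0.05, 0, 1], [0, 0, 2]]
    - [[-0.1, 0, 2.5], [0, 0, 4.3]]
    - [[-0.1, 0, 4], [0, 0, 4.3]]
    - [[-0.1, 0, 5.3], [0, 0.2, 4.3]]
    - [[-0.1, 0, 5.9], [0, 0.2, 4.3]]
    - [[-0.1, 0, 6.1], [0, 0.2, 4.3]]
    - [[-0.1, 0, 6.1], [0, 0.2, 4.3]]
    - [[-0.1, 0, 6.1], [0, 0.2, 4.3]]

```text
clock: 17.5
tcp_pos: [473.9, -243.0, 132.5]
tool_rot: [0.001, 0.987, -0.163, 0.002]
contact_force: [-0.2, -1.2, -1.3]
width: 64.9
```

```bash
python3 - <<'E'
from h import *
s=read_state();plan(472.5,-243.3,110,-109.2);s=s['tcp_pos']
C={n:camera(n) for n in('side','top')}
ims=[]
for n,(x0,y0,wd,hh) in {'side':(230,165,130,100),'top':(290,140,100,100)}.items():
    c=C[n];f=cv2.cvtColor(c['frame'],cv2.COLOR_RGB2BGR)[y0:y0+hh,x0:x0+wd];f=cv2.resize(f,None,fx=6,fy=6,interpolation=2)
    for h in render(c,TOTE,472.5,-243.3,np.radians(160.8),0)+render(c,TOTE,s[0],s[1],np.radians(-19.2),s[2]-51.5): cv2.polylines(f,[((h-[x0,y0]+.5)*6).astype(np.int32)],True,(0,255,0),1)
    m=near(c,'grey_tote',n,proj(c,s-[0,0,30])[0])
    if m is not None: print(s,fit([(c,m)],TOTE,(s[0],s[1],-.335),z=s[2]-51.5))
    m=near(c,'blue_tote',n,proj(c,[472,-243,20])[0])
    cv2.imwrite(f'pics/{n}11.png',f)
E
```

```text
t 17.5 tcp [ 473.9 -243.   132.5] yang -108.8 w 64.9 F [-0.2 -1.2 -1.3]
shift [-0.13  0.08  2.25] turn [ 0.  -0.3  0.4]
side grey_tote 0.83 1765 261 331 190 231
[ 473.90282502 -242.96609066  132.50554441] (array([ 4.77657449e+02, -2.41185626e+02, -3.10739885e-01]), np.float64(0.21667101001451916))
side blue_tote 0.7 1443 259 328 220 254
top grey_tote 0.59 316 329 350 191 214
[ 473.90282502 -242.96609066  132.50554441] (array([ 4.84822493e+02, -2.44973975e+02, -3.22090702e-01]), np.float64(0.43776430427472357))
top blue_tote 0.2 314 329 350 162 214
```

View pics/side11.png

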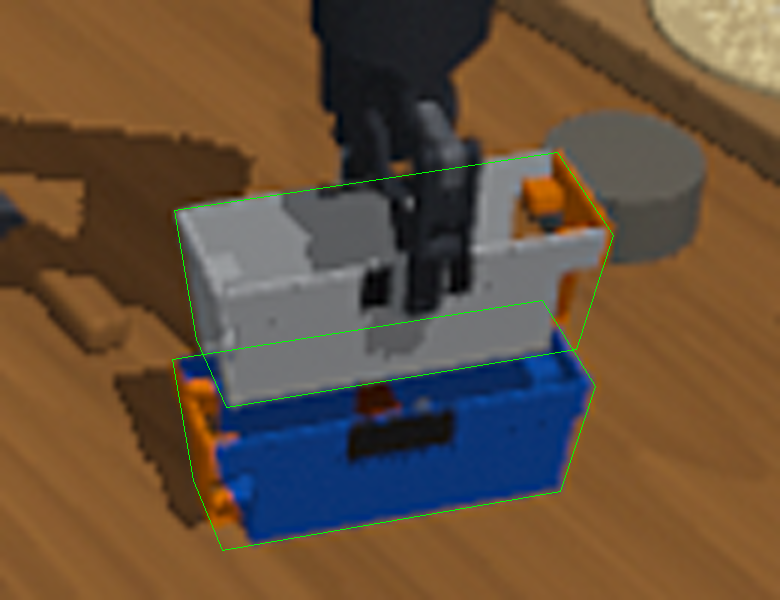

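View pics/top11.png

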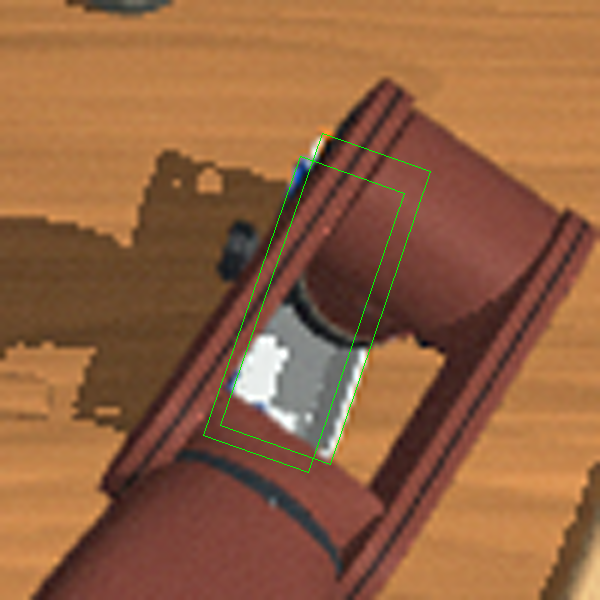

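Call:
move_arm:
  commands:
    - [[-0.1, 0, 0.4], [0, -0.2, 0.4]]
    - [[-0.1, 0, 0.8], [0, -0.2, 0.4]]
    - [[-0.1, 0, 1.2], [0, -0.2, 0.4]]
    - [[-0.1, 0, 1.5], [0, -0.2, 0.4]]
    - [[-0.1, 0, 1.5], [0, -0.2, 0.4]]
    - [[-0.1, 0, 1.5], [0, -0.2, 0.4]]

```text
clock: 18.4
tcp_pos: [472.5, -242.3, 116.7]
tool_rot: [-0.0, 0.986, -0.167, -0.0]
contact_force: [-0.2, 0.3, -2.1]
width: 64.5
```

```bash
python3 - <<'E'
from h import *
s=read_state();plan(472.7,-243.4,107,-109.2);s=s['tcp_pos']
c=camera('side');x0,y0,wd,hh=245,170,100,95
f=cv2.cvtColor(c['frame'],cv2.COLOR_RGB2BGR)[y0:y0+hh,x0:x0+wd];f=cv2.resize(f,None,fx=8,fy=6.3,interpolation=2)
cv2.imwrite('pics/s12.png',f)
E
```

```text
t 18.4 tcp [ 472.5 -242.3  116.7] yang -109.2 w 64.5 F [-0.2  0.3 -2.1]
shift [0.06 0.1  0.97] turn [-0.  0.  0.]
```

View pics/s12.png

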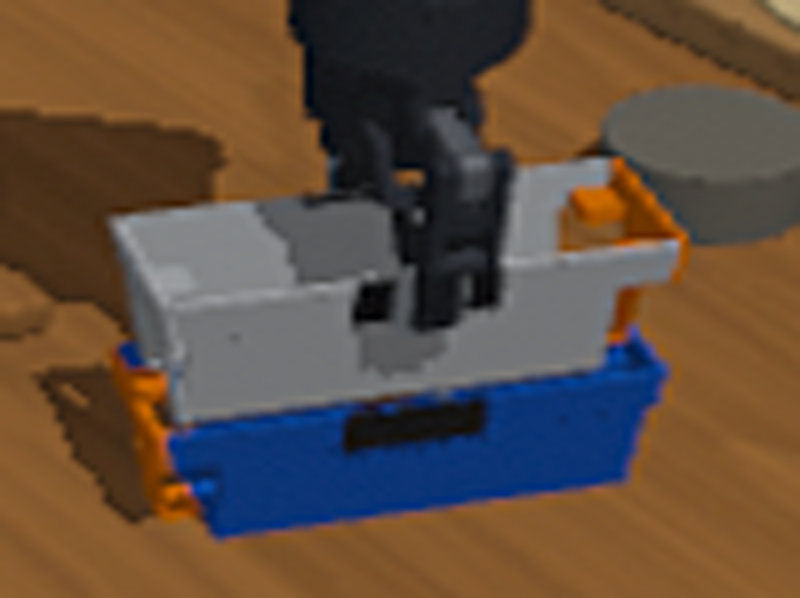

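```bash
python3 - <<'E'
from h import *
s=read_state()['tcp_pos'];print(s)
c=camera('side');x0,y0,wd,hh=245,170,100,95
f=cv2.cvtColor(c['frame'],cv2.COLOR_RGB2BGR)[y0:y0+hh,x0:x0+wd];f=cv2.resize(f,None,fx=8,fy=6.3,interpolation=2)
def R(a): a=np.radians(a);return np.array([[np.cos(a),-np.sin(a),0],[np.sin(a),np.cos(a),0],[0,0,1]])
def rect(a,b,z,p,yaw): return proj(c,np.array([(-a,-b,z),(a,-b,z),(a,b,z),(-a,b,z)])@R(yaw).T+p)
for P,col in ((rect(80,24.5,0,[s[0],s[1],s[2]-51.5],-19.2),(0,255,0)),(rect(88,32.5,66,[s[0],s[1],s[2]-51.5],-19.2),(0,255,0)),(rect(88,32.5,66,[472.7,-243.4,0],160.8),(0,255,255)),(rect(80,24.5,0,[472.7,-243.4,0],160.8),(0,255,255))):
    cv2.polylines(f,[((P-[x0,y0]+.5)*[8,6.3]).astype(np.int32)],True,col,1)
cv2.imwrite('pics/s13.png',f)
E
```

```text
[ 472.61054187 -242.39498293  116.85785461]
```

View pics/s13.png

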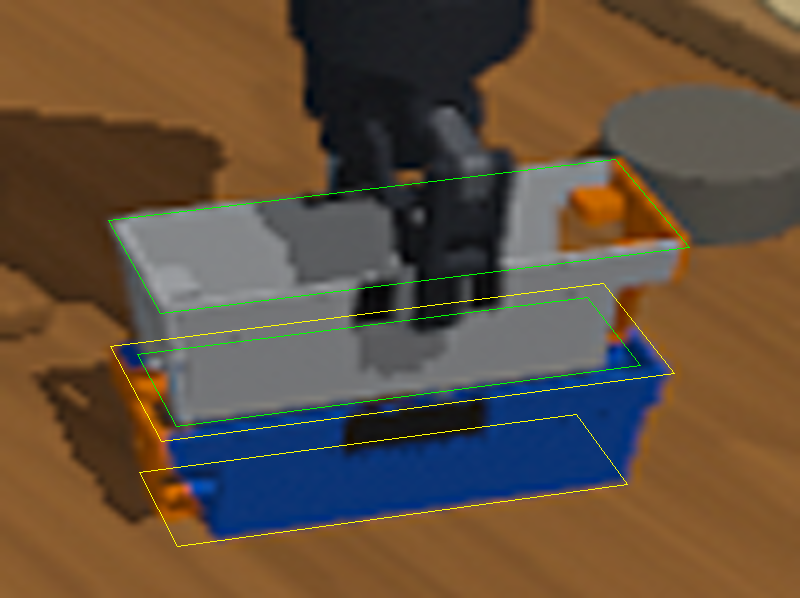

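Call:
move_arm:
  commands:
    - [[0.05, 0.05, 0.2], [0, 0, 0]]
    - [[0.05, 0.05, 0.4], [0, 0, 0]]
    - [[0.05, 0.05, 0.6], [0, 0, 0]]
    - [[0.05, 0.05, 0.8], [0, 0, 0]]
    - [[0.05, 0.05, 0.9], [0, 0, 0]]
    - [[0.05, 0.05, 0.95], [0, 0, 0]]
    - [[0.05, 0.05, 0.95], [0, 0, 0]]

```text
clock: 19.2
tcp_pos: [472.8, -243.0, 107.3]
tool_rot: [-0.0, 0.986, -0.167, -0.0]
contact_force: [-0.4, -0.6, -1.6]
width: 65.1
```

```bash
python3 - <<'E'
from h import *
s=read_state();plan(472.7,-243.4,106.5,-109.2)
c=camera('side');x0,y0,wd,hh=245,170,100,95
f=cv2.cvtColor(c['frame'],cv2.COLOR_RGB2BGR)[y0:y0+hh,x0:x0+wd];f=cv2.resize(f,None,fx=8,fy=6.3,interpolation=2)
cv2.imwrite('pics/s14.png',f)
E
```

```text
t 19.2 tcp [ 472.8 -243.   107.3] yang -109.2 w 65.1 F [-0.4 -0.6 -1.6]
shift [0.   0.04 0.08] turn [-0.  0.  0.]
```

View pics/s14.png

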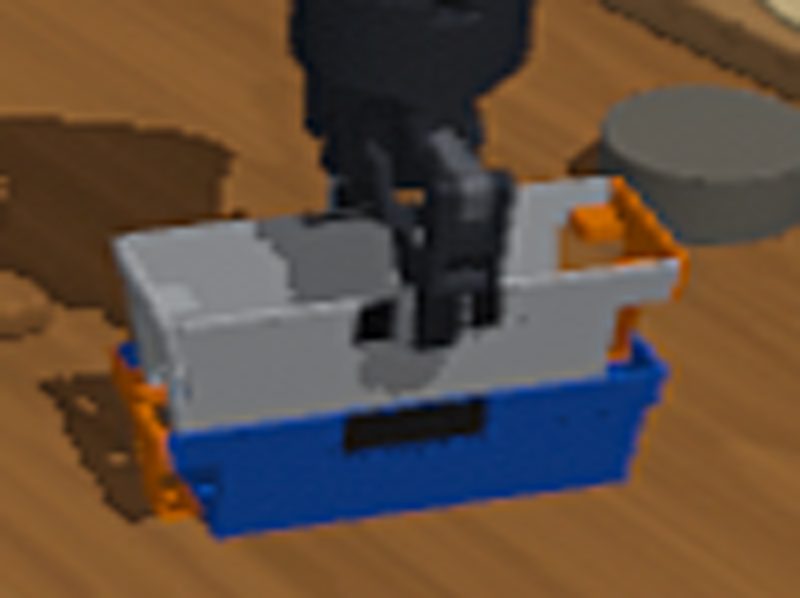

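Call:
move_arm:
  commands:
    - [[0, 0, 0.05], [0, 0, 0]]
    - [[0, 0, 0.1], [0, 0, 0]]
    - [[0, 0, 0.15], [0, 0, 0]]
    - [[0, 0, 0.15], [0, 0, 0]]
    - [[0, 0, 0.15], [0, 0, 0]]

```text
clock: 19.75
tcp_pos: [473.1, -243.2, 107.0]
tool_rot: [0.0, 0.986, -0.167, 0.0]
contact_force: [-3.3, 1.6, 7.4]
width: 65.1
```

Call:
move_arm:
  commands:
    - [[0, 0, 0.1], [0, 0, 0]]
    - [[0, 0, 0.1], [0, 0, 0]]
    - [[0, 0, 0.1], [0, 0, 0]]
    - [[0, 0, 0.1], [0, 0, 0]]
    - [[0, 0, 0.1], [0, 0, 0]]
    - [[0, 0, 0.1], [0, 0, 0]]
  gripper: 8.5

```text
clock: 20.35
tcp_pos: [472.9, -243.0, 104.8]
tool_rot: [-0.0, 0.986, -0.167, 0.0]
contact_force: [-0.2, 0.2, 0.5]
width: 85.3
```

```bash
python3 - <<'E'
from h import *
s=read_state();plan(472.7,-243.4,260,-109.2)
c=camera('side');x0,y0,wd,hh=245,170,100,95
f=cv2.cvtColor(c['frame'],cv2.COLOR_RGB2BGR)[y0:y0+hh,x0:x0+wd];f=cv2.resize(f,None,fx=8,fy=6.3,interpolation=2)
cv2.imwrite('pics/s15.png',f)
E
```

```text
t 20.35 tcp [ 472.9 -243.   104.8] yang -109.2 w 85.3 F [-0.2  0.2  0.5]
shift [ -0.     0.04 -15.52] turn [-0. -0.  0.]
```

View pics/s15.png

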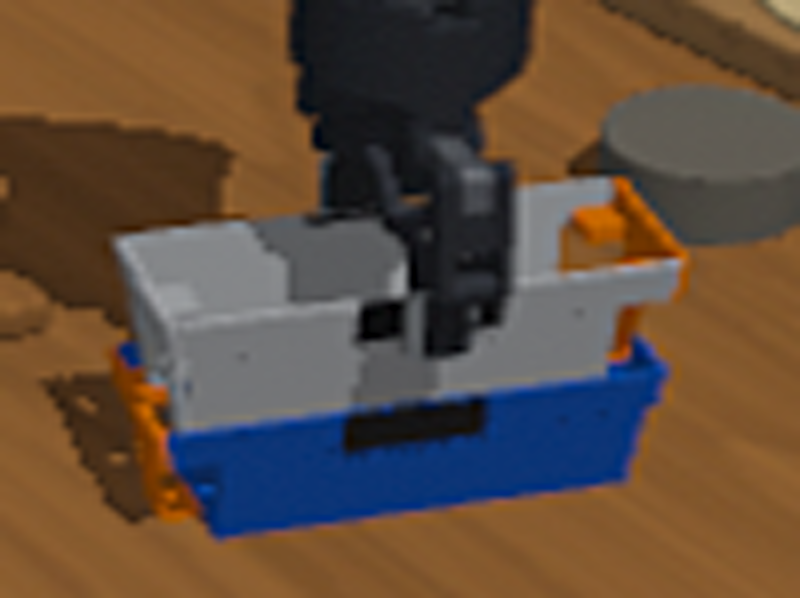

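Released, and the tote stays where it was at ledge height. I'll raise the arm and back it out of the top view.

Call:
move_arm:
  commands:
    - [[0, 0, -0.7], [0, 0, 0]]
    - [[0, 0, -2], [0, 0, 0]]
    - [[0, 0, -4], [0, 0, 0]]
    - [[0, 0, -7], [0, 0, 0]]
    - [[0, 0, -10.5], [0, 0, 0]]
    - [[0, 0, -14], [0, 0, 0]]
    - [[0, 4, -15], [0, 0, 0]]
    - [[0, 8, -15], [0, 0, 0]]

```text
clock: 21.2
tcp_pos: [448.0, -319.9, 259.9]
tool_rot: [0.002, 0.986, -0.165, 0.003]
contact_force: [-0.2, 0.0, -0.6]
width: 85.4
```

```bash
python3 - <<'E'
from h import *
plan(440,-20,260,-60)
E
```

```text
t 21.2 tcp [ 448.  -319.9  259.9] yang -109.0 w 85.4 F [-0.2  0.  -0.6]
shift [-10.53 -28.09  -0.17] turn [  0.3  -0.3 -49. ]
```

Call:
move_arm:
  commands:
    - [[-1, -3, 0], [0, 0, -4]]
    - [[-2.5, -7, 0], [0, 0, -8]]
    - [[-4, -11, 0], [0, 0, -14]]
    - [[-5.5, -15, 0], [0, 0, -20]]
    - [[-7, -19, 0], [0, 0, -26]]
    - [[-8.5, -23, 0], [0, 0, -32]]
    - [[-10, -27, 0], [0, 0, -38]]
    - [[-10.5, -28, 0], [0, 0, -42]]
    - [[-10.5, -28, 0], [0, 0, -42]]

```text
clock: 22.1
tcp_pos: [439.4, -18.0, 256.2]
tool_rot: [0.0, 0.98, 0.2, 0.001]
contact_force: [-0.1, -0.3, -0.9]
width: 85.1
```

```bash
python3 - <<'E'
from h import *
C={n:camera(n) for n in('side','top')}
g=(472.7,-243.2,-.335)
for n,(x0,y0,wd,hh) in {'side':(240,175,100,90),'top':(300,145,80,80)}.items():
    c=C[n]
    for nm,z,p in (('grey_tote',55,g),('blue_tote',0,(472.7,-243.2,2.81))):
        m=near(c,nm,n,proj(c,[g[0],g[1],z+33])[0])
        if m is not None: print(n,nm,fit([(c,m)],TOTE,p,z=z))
    for nm in('grey_tote','grey_tote_tag','blue_tote','blue_tote_tag'):
        for d in pinpoint(n,nm):
            q=w(c,d['location'])
            if np.hypot(q[0]-472,q[1]+243)<110: print(n,nm,round(d['confidence'],2),q.round())
    f=cv2.cvtColor(c['frame'],cv2.COLOR_RGB2BGR)[y0:y0+hh,x0:x0+wd];f=cv2.resize(f,None,fx=6,fy=6,interpolation=2)
    for h in render(c,TOTE,*g,55): cv2.polylines(f,[((h-[x0,y0]+.5)*6).astype(np.int32)],True,(0,255,0),1)
    cv2.imwrite(f'pics/{n}16.png',f)
    cv2.imwrite(f'pics/{n}16f.png',cv2.cvtColor(c['frame'],cv2.COLOR_RGB2BGR))
print(read_state()['clock'])
E
```

```text
side grey_tote 0.71 1941 260 329 199 236
side grey_tote (array([ 4.79063920e+02, -2.36362888e+02, -3.42872016e-01]), np.float64(0.10397208252078416))
side blue_tote 0.78 1229 259 328 224 254
side blue_tote (array([ 472.30910161, -243.12715683,    2.79492386]), np.float64(0.41071931164810427))
side grey_tote 0.57 [ 475. -241.   58.]
side grey_tote_tag 0.82 [ 555. -271.  113.]
side grey_tote_tag 0.42 [ 473. -240.    3.]
side grey_tote_tag 0.21 [ 476. -242.   63.]
side blue_tote 0.77 [ 472. -239.    5.]
side blue_tote_tag 0.67 [ 387. -219.   58.]
top grey_tote 0.58 901 326 358 163 215
top grey_tote (array([ 4.76422010e+02, -2.42671239e+02, -3.31438925e-01]), np.float64(0.0963736418794977))
top grey_tote 0.9 [ 477. -244.   56.]
top grey_tote_tag 0.61 [ 560. -275.  112.]
top blue_tote 0.71 [ 469. -241.   -1.]
top blue_tote_tag 0.45 [ 390. -218.   55.]
22.8
```

View pics/side16.png

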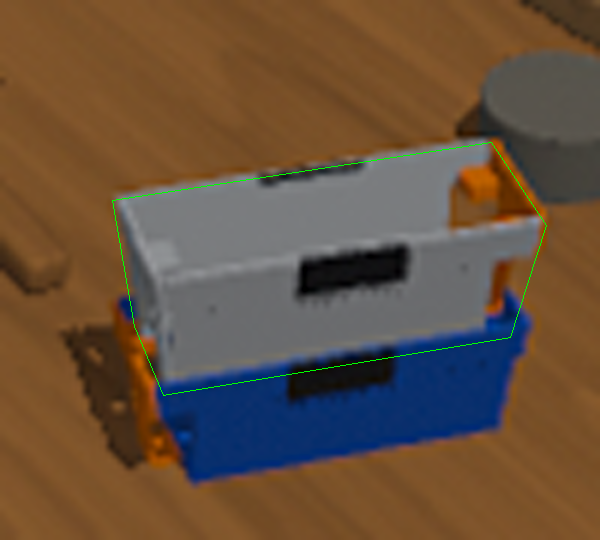

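View pics/top16.png

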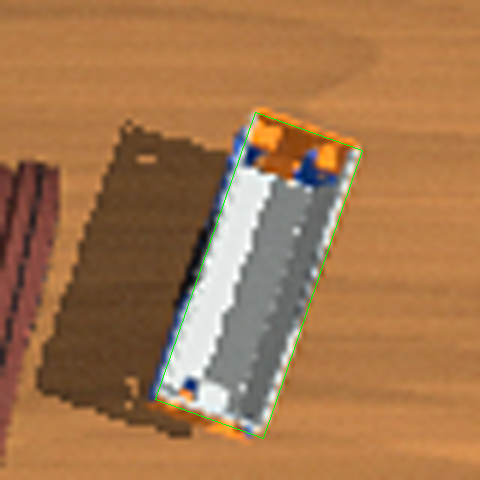

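View pics/top16f.png

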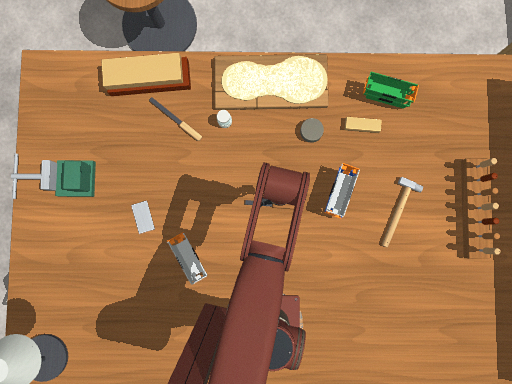

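```bash
python3 - <<'E'
from h import *
print(hand_in()); s=read_state(); print(s['clock'],s['width'],s['contact_force'])
camera('side');c=snap('side','s17.png')
for d in pinpoint('side','grey_tote')+pinpoint('side','blue_tote'): print(round(d['confidence'],2),w(c,d['location']).round())
E
```

```text
the job is handed in; nothing more can be done
None
the job is handed in; nothing more can be done
```

I stood the plane on the blue tote's floor. I then took the right-hand grey tote, turned it end for end and set it on the blue tote's ledges. The job was handed in at about 23 s of the 54 s allowed; no verdict was reported.

**Plane:** The top camera put it within about 2 mm of the blue tote's centre and in line with it. It stood on its sole with the fingers off it before the grey tote went on. I gripped the rest higher than the listed point (TCP about 53 mm up instead of 39) to keep the fingers clear of the plane's iron.

**Grey tote:** It took weight at a TCP height of 107 mm, which puts its underside at about 55 mm. Its orange tag was found at about (558, -273, 112), over the blue tote's plain end. It stayed put when released and looked level.

**Checks that disagreed:**
- **Lengthwise centring:** The final top-view fit put the grey tote about 4 mm off the blue tote's centre lengthwise. That matches the play and is inside the 9 mm limit.
- **Side view:** The final side-view fits were poor because the two totes hide each other. The grey fit was about 9 mm from where I placed it, and I put that down mostly to this camera's usual offset of 2–4 mm and the hidden parts. The side network's own point for the grey tote was about 3 mm off.
- **After hand-in:** My last check of the scene could not run because the cell had closed.

I saw no contact with any of the other things on the bench, and they looked unmoved in the last top picture, though the arm hid part of the file. I did not measure their positions.

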